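# Renew a filter element and lock its bayonet cap

### The job

Fit the clean white filter element with the blue ends into the filter housing, knob up, so that it stands on the sprung seat inside; leave the dirty brown one alone. Then put the bayonet cap on with its pins in the two slots, push it down against the spring and turn it clockwise (seen from above) all the way to the stop, about a quarter turn. Finish with the cap locked and still gripped, because it needs a hand on it while I pump up the leak test, and don't disturb the other tools.

Things in the scene. Friction and masses are not known exactly. Their poses are not given: they have to be found in the camera images.
- housing_mouth (a point): Centre of the open top (rim, 100 mm above the bench) of the fixed filter housing: grey upright tube, 62 mm outside, bore 50 mm, bright collar on top, dark foot 104x84x10 mm. z up; the two slot mouths lie on its +x and -x; two ports stick out to +y (red cap, 65 mm) and -y (steel nipple, 70 mm), 52 mm above the bench. The bore is open down to the sprung seat.
- slot_mouth (a point): Middle of one open slot mouth at the rim, 28 mm from the axis, 11 mm wide; the other is opposite (180 degrees), so the cap fits either way round. A yellow mark is on the tube below each. The slot goes 16 mm down through the collar wall to its floor, then runs clockwise (seen from above), 9.5 mm high, to a stop: the pins turn 1.40 rad (80 degrees) from mouth middle to stop.
- slot_end (a point): Where the middle of a pin lies when the cap is turned to the stop and sprung up: a pocket in the roof of the slot, 9 mm wide, lets the pin rise 2.5 mm over the last 0.1 rad. 28 mm from the axis, 7 mm below the rim. While the cap is pressed down the pin is up to 5.5 mm lower, which is as good.
- seat (a joint): How far the round sprung seat plate in the housing is pushed down: 0 (free, its top 59 mm below the rim) to 0.020 m. 2 N of preload, then 450 N/m: about 10 N with the cap fully down, 7 N with the pins sprung up into the pockets.
- new_element_knob (a point): Centre of the knob on the clean filter element (white pleats, blue ends, 44 mm diameter, 55 mm high, about 60 g). The knob is blue, 18 mm thick, 24 mm high, on its top; z up its axis. It starts standing on the bench, this point 67 mm above its underside. On the free seat this point is 8 mm above the rim and the element's top face 4 mm below it; finger tips hardly fit in the bore.
- used_element_knob (a point): The same point of the dirty element, of the same shape with dark brown pleats, black ends and black knob. It stands on the bench and is to be left alone.
- cap_grip (a point): Centre of the grip of the loose bayonet cap (about 120 g): black block 48 mm long (x, yellow lines on top along it), 22 mm wide (y), 28 mm high. 14 mm below this point is the top of a black flange, 66 mm wide, 6 mm thick: keep finger tips above it. Starts standing on its plug, this point 41 mm above the bench. Gripping it across the 48 mm length gives the most turning force.
- cap_plug (a point): Centre of the cap's underside: hollow aluminium plug, 45 mm wide (41 mm in its lowest 4 mm), 21 mm long below the flange, hollow 30 mm wide for the element's knob. 41 mm below cap_grip. It meets the element and the spring 4 mm below the rim; when it is 18 to 21 mm below the rim the pins can turn (at 21 mm the flange rests on the rim); turned and sprung up it is 15.5 mm below.
- cap_pin (a point): Middle of one of the cap's two steel pins, 6 mm thick, that stick out along its +x and -x to 30.5 mm from the axis, 12.5 mm below the flange's underside; this point is 28 mm from the axis. The long axis of the grip shows where the pins are.
- wrench_mid (a point): Middle of an adjustable wrench, 187 mm long, 12 mm thick, lying flat; leave alone.
- tape_mid (a point): Middle of a roll of black tape, 62 mm diameter, 19 mm high, lying flat; leave alone.
- spanner_mid (a point): Middle of a combination spanner, 195 mm long, 8 mm thick, lying flat near the front edge of the bench; leave alone.
There are look-alikes about, which are no part of the job. Several things look just like the part that bears new_element_knob: the one meant starts farthest from the robot's base.

How it is judged (in metres and radians):
On the way, in this order (a step that is already met when the one before it is completed fails the run):
1. the clean element stands knob up on the seat in the housing, with no cap on it yet (horizontal distance between new_element_knob and housing_mouth below 0.01 m and angle between new_element_knob's own z axis and vertical below 0.15 rad and z of new_element_knob in the frame of housing_mouth between 0.003 and 0.0105 m and contact force between cap and new_element below 0.05 N), for 0.2 s.
2. the cap is pushed down on it against the spring, pins in the slots (horizontal distance between new_element_knob and housing_mouth below 0.01 m and angle between new_element_knob's own z axis and vertical below 0.15 rad and horizontal distance between cap_grip and housing_mouth below 0.006 m and z of cap_grip in the frame of housing_mouth below 0.0245 m and value of joint seat above 0.011 m), for 0.05 s.
At the end, for the whole second after the job is handed in: Element upright in the bore (10 mm); cap centred (6 mm), level (0.10 rad), grip centre 17 to 27.5 mm above the rim (held down or sprung into the pockets), turned at least 1.27 of the 1.40 rad; seat down at least 8 mm; cap still (20 mm/s) and gripped with over 2 N (horizontal distance between new_element_knob and housing_mouth below 0.01 m and angle between new_element_knob's own z axis and vertical below 0.15 rad and horizontal distance between cap_grip and housing_mouth below 0.006 m and z of cap_grip in the frame of housing_mouth between 0.017 and 0.0275 m and angle between cap_grip's own z axis and vertical below 0.1 rad and angle between the x axis of cap_grip and the y axis of housing_mouth, either way round below 0.3 rad and value of joint seat above 0.008 m and contact force between the fingers and cap above 2 N and linear speed of cap below 0.02 m/s); the arm keeps its last pose, push and grip.
It fails at once if the used element was disturbed (moved more than 25 mm) (distance of used_element_knob from where it was at the start of the episode above 0.025 m).
It fails at once if the adjustable wrench was disturbed (moved more than 25 mm) (distance of wrench_mid from where it was at the start of the episode above 0.025 m).
It fails at once if the tape was disturbed (moved more than 25 mm) (distance of tape_mid from where it was at the start of the episode above 0.025 m).
It fails at once if the spanner was disturbed (moved more than 25 mm) (distance of spanner_mid from where it was at the start of the episode above 0.025 m).
It also fails if it takes over 64 s, if anything falls off the work surface, if the arm or the gripper's body presses on something with over 40 N, if the wrist force passes 120 N, or if a joint passes its speed limit or range.

### The arm

A 6-joint arm with a two-finger parallel gripper is mounted at the origin on a cart in front of the work surface, level with it; the furniture and walls round the work are solid. World frame = base frame: x ahead of the robot, y to its left, z up, the work surface at z = 0. Lengths are in mm, angles in rad, forces in N, time in s.
With the tool pointing down it reaches from about 275 to 750 mm from the base axis. Payload 10.2 kg.
Tool frame: the origin (TCP) lies midway between the tips of the shut fingers; the grasp point (between the pads) lies 19 mm behind it (ctrl.pinch_z is the distance from the TCP to the grasp point, in mm); x points along the fingers, z is the direction in which the jaws open and shut, and the axes are right-handed (so a half turn about x gives the same grasp; the last joint's range is limited). The gripper opens to 85 mm and grips with 20 to 120 N. Pads are 22 mm wide; open, the fingers measure 114 mm over their backs; the gripper's body (76 mm by 85 mm) begins 54 mm behind the grasp point. The pads swing forward as they close: fully open they stand 13 mm farther back than shut.
Start: joints at [0.949, 0.313, 1.498, -0, 1.331, -0.223], TCP at [203.877, 483.803, 231.294] pointing down, gripper open.
Joint ranges: [-2.94, 2.94], [-0.97, 2.17], [0.19, 2.56], [-1.23, 4.37], [0.02, 3.11], [-2.88, 2.88]. Speed limits (rad/s): [2.39, 2.39, 3.01, 3.14, 3.14, 3.14].

### API

Orientations are given as a unit quaternion [w, x, y, z].
In Python, from rig import ctrl, capture, workorder, nets gives the robot as it stands. The module is installed in compiled form; this text tells all that it offers.
- The arm moves only by the tool send_rows, never from a script. Its argument "rows" is text: rows parted by semicolons, each of 5 numbers parted by spaces: the opening, from 0 (shut) to 1 (fully open), then the shift along the tool's x, y, z in cm, then the turn about the tool's x in units of 5 degrees (1.0 is 5 degrees). In form: grip x y z yaw; .... A call has 1 to 12 rows; each row is the pose to reach, as a shift and turn from the pose commanded when the call began, along the tool's axes at that moment; what a row does not reach only later rows make up. A row lasts 1/10 s, in which the tool goes at most 50 mm and 8.59 degrees, less where a joint would pass 70% of its speed; a pose out of reach is approached as far as the arm can. A call with a gripper value outside its range is refused whole. The fingers move at their own pace and stop on an object; "grip_force" is the grip in N (left out, the last holds). Time passes only in rows, so rows that repeat a pose let the fingers close. It gives the time, the measured TCP pose, the force and the opening at its end, in the units of the state.
- ctrl.sense(): the state, without advancing time (a new reading comes with each control period).
- capture(name): name is "side" or "top"; returns a dict with "pixels" (480x640x3 uint8, red, green, blue), "intrinsics" (3x3 intrinsics, pixels), "dist" ([k1, k2, p1, p2, k3] as OpenCV has them; the pictures are not rectified), "view" (4x4, takes a point from world to camera coordinates). Camera axes: x right, y down, z forward; pixel columns grow to the right and rows downward; lengths in mm; the calibration is good to about 2 mm. A picture is of the moment at which its call begins. There is no depth.
- workorder.finish_job(): hands the job in, once; it reports no verdict.
Trained networks look in a picture, given as the dict that the camera call returned (one of the last four; its "shot" number tells which), for a name from the list of things; names that differ only in an ending like _2 or _b are one class to them, and where a whole thing is asked for, a point or a joint stands for the part that bears it (a point fixed in the world has none). Each returns a list of dicts, best first, with "confidence" (0 to 1); they miss things now and then, are a little off and sometimes report something else, mostly with a low value. They report only what shows in the picture. A call takes as long as a camera call. They do not tell look-alikes from the thing itself.
- nets.boxes_of(picture, target): "location" ([x, y, z] in mm, in world coordinates, good to about 4 mm: the middle of the surface that is visible of it).
- nets.spot_point(picture, target): "location" ([x, y, z] in mm, in world coordinates, good to about 4 mm: a listed point, or the origin of a listed thing).
The state is a dict: "time_s": time; "joints": joint angles; "dq": joint speeds; "tau": joint torques, N m; "eef_pos": TCP position; "ee_rot": TCP orientation; "force": force on the tool from outside, world axes, zero at the start; "wrist_torque": the same for the moment, N m; "grip_width": opening from 0.0 (shut) to 1.0 (fully open).
Only numpy, scipy, OpenCV 4.12 (cv2) and the standard library are available. Lean on these libraries where they do the work, as an engineer would, in place of code of your own. Each camera call takes 0.05 s, during which the arm holds its last target.

## Working session

There is one attempt and no reset: what is moved stays moved. The work goes in short steps, Python scripts to look and compute and a tool call to move; the robot and the scene stay as the last step left them, time stands still between calls to the robot, and variables do not carry over. Pictures are saved under pics/ and viewed, and the job is handed in when it is done.

Besides the shell and the picture viewer there is one more tool, called after "Request:" as name(argument=value, ...), one argument or row to a line, values as JSON. send_rows: Moves the arm, as the interface text tells. Its arguments: {"type":"object","properties":{"rows":{"type":"string"},"grip_force":{"type":"number"}},"required":["rows"]}

```bash
mkdir -p pics && cat > h.py <<'E'
import numpy as np, cv2
from rig import ctrl, capture, workorder, nets
def snap(name,fn):
    p=capture(name); cv2.imwrite('pics/'+fn,p['pixels'][:,:,::-1]); return p
def proj(p,X):
    V=p['view']; c=V[:3,:3]@np.array(X,float)+V[:3,3]
    r,_=cv2.projectPoints(c.reshape(1,1,3),np.zeros(3),np.zeros(3),np.array(p['intrinsics']),np.array(p['dist'],float)); return r.ravel()
def atz(p,u,v,z):
    n=cv2.undistortPoints(np.array([[[u,v]]],float),np.array(p['intrinsics']),np.array(p['dist'],float)).ravel()
    V=np.array(p['view']);R=V[:3,:3];t=V[:3,3]; o=-R.T@t; d=R.T@np.array([n[0],n[1],1]); return o+d*(z-o[2])/d[2]
E
python3 - <<'E'
from h import *
np.set_printoptions(precision=1,suppress=True)
s=ctrl.sense(); print(s, ctrl.pinch_z)
for n in ['side','top']:
    p=snap(n,n+'0.png'); print(n,'campos',-np.array(p['view'])[:3,:3].T@np.array(p['view'])[:3,3])
    for t in ['housing_mouth','slot_mouth','new_element_knob','used_element_knob','cap_grip','cap_pin','wrench_mid','tape_mid','spanner_mid']:
        for r in nets.spot_point(p,t)[:5]: print(n,t,round(r['confidence'],2),np.array(r['location']),proj(p,r['location']))
E
```

```text
{'time_s': 0.0, 'joints': array([ 0.9,  0.3,  1.5, -0. ,  1.3, -0.2]), 'dq': array([ 0., -0., -0., -0., -0.,  0.]), 'tau': array([ -0. , -41.2, -26. ,  -0. ,   0. ,  -0. ]), 'eef_pos': array([203.7, 483.6, 230.7]), 'ee_rot': array([ 0.6, -0.4,  0.6,  0.4]), 'force': array([ 0.3, -0.2,  0.2]), 'wrist_torque': array([-0.,  0., -0.]), 'grip_width': 0.9993240996357264} 18.700000000000003
side campos [224.1 203.8 855.6]
side housing_mouth 0.59 [601.4  39.2  98.7] [295.8 223.2]
side slot_mouth 0.86 [625.5  41.9  99. ] [288.6 213.9]
side slot_mouth 0.24 [645.1 272.2  67.2] [175.7 266. ]
side new_element_knob 0.89 [509.9 153.   64.9] [264.3 297.9]
side new_element_knob 0.87 [645.7 272.9  66.2] [175.4 266.1]
side new_element_knob 0.6 [595.6 197.8  66.4] [222.4 270.1]
side new_element_knob 0.2 [495.5 273.   -0.2] [213.9 344.6]
side used_element_knob 0.92 [ 509.3 -223.6   66.5] [434.6 210.9]
side cap_grip 0.66 [495.7 269.1  40.2] [211.3 338.2]
side cap_pin 0.87 [521.3 272.4   7.3] [207.9 331.6]
side tape_mid 0.86 [766.7 120.    9.4] [228.7 199.7]
side tape_mid 0.58 [390.7 -39.2   2.1] [384.8 31
[... 243 characters left out ...]
  95.3] [291.1 213.1]
top new_element_knob 0.92 [645.1 270.   67.8] [170.5 209.3]
top new_element_knob 0.91 [508.5 151.4  64.6] [231.2 281.7]
top new_element_knob 0.68 [594.3 199.7  67. ] [206.4 235.7]
top new_element_knob 0.16 [495.6 275.7  40.2] [167.5 290. ]
top used_element_knob 0.68 [ 508.7 -221.5   67.3] [434.6 281.1]
top used_element_knob 0.6 [493.4 274.8  35.8] [168.5 291.4]
top cap_grip 0.58 [498.1 276.4  36.4] [167.7 288.9]
top cap_grip 0.2 [785.  -58.4   7.4] [342.8 149.5]
top cap_pin 0.73 [518.  269.7  10.7] [175.  280.2]
top wrench_mid 0.62 [784.2 -59.6   8.1] [343.4 149.8]
top tape_mid 0.65 [767.1 118.5   5.1] [255.5 158.5]
top spanner_mid 0.57 [394.7 -43.7   1.9] [336.9 345.1]
```

View pics/side0.png

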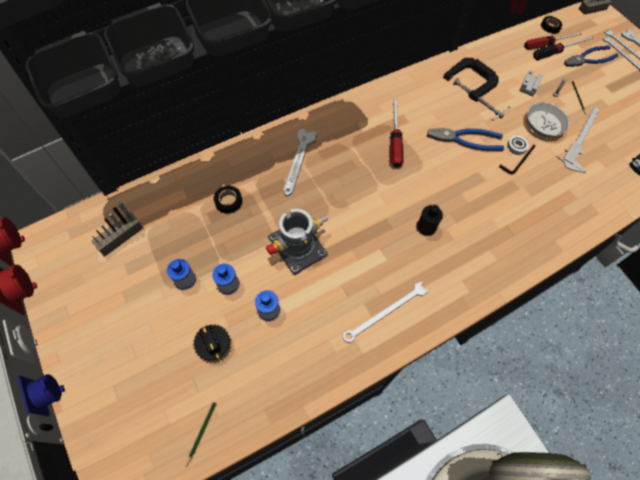

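View pics/top0.png

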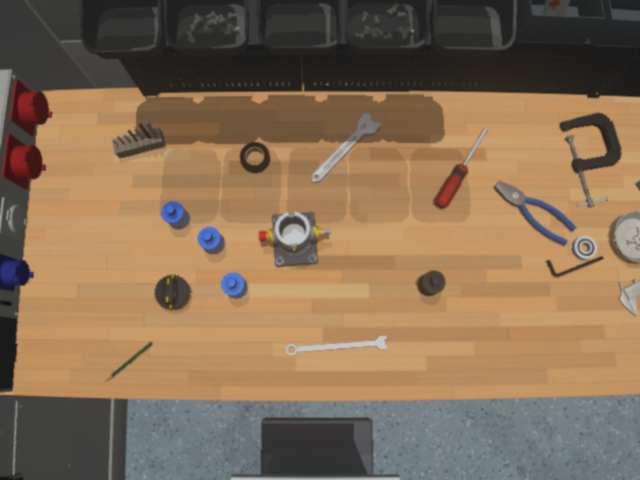

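```bash
python3 - <<'E'
import cv2
a=cv2.imread('pics/top0.png')
cv2.imwrite('pics/t0crop.png',cv2.resize(a[180:320,130:330],(800,560),interpolation=cv2.INTER_CUBIC))
a=cv2.imread('pics/side0.png')
cv2.imwrite('pics/s0crop.png',cv2.resize(a[200:370,140:340],None,fx=3.5,fy=3.5,interpolation=cv2.INTER_CUBIC))
E
```

```text
(no output)
```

View pics/t0crop.png

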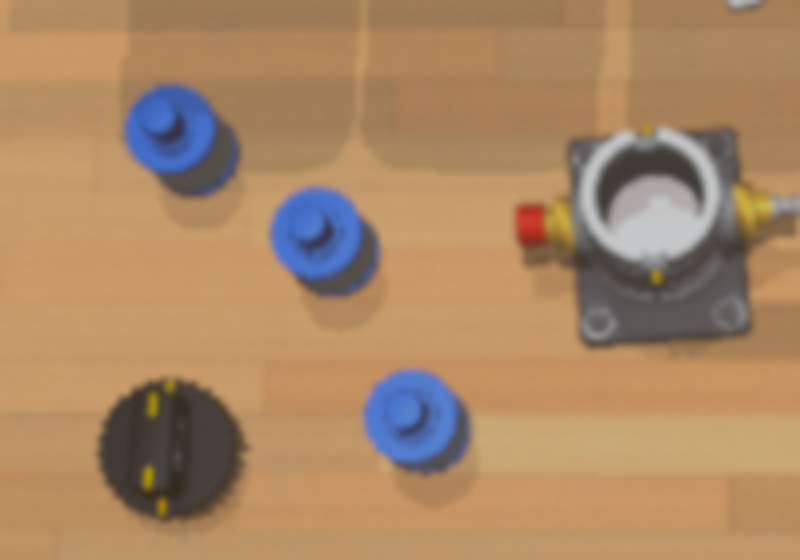

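View pics/s0crop.png

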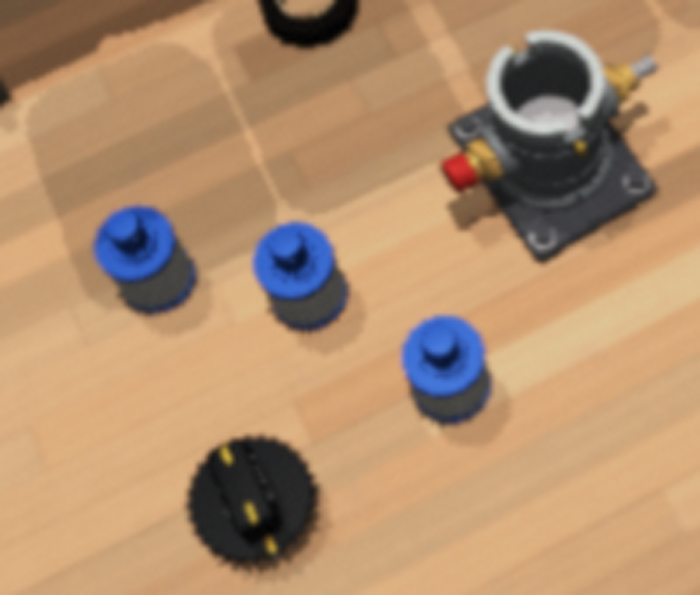

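```bash
cat >> h.py <<'E'
from scipy.spatial.transform import Rotation as Ro
def axes(s=None):
    s=s or ctrl.sense(); w,x,y,z=s['ee_rot']; return Ro.from_quat([x,y,z,w]).as_matrix()
def plan(target,jaw=None):
    """print tool shifts cm and turn units to get TCP to target"""
    s=ctrl.sense(); R=axes(s); d=R.T@(np.array(target)-s['eef_pos'])/10
    print('at',np.round(s['eef_pos'],1),'shift cm',np.round(d,2),'jawyaw deg',round(np.degrees(np.arctan2(R[1,2],R[0,2])),2))
def multi(p,q,a,b):
    """triangulate pixel a in p, b in q"""
    A=[];B=[]
    for P,u in ((p,a),(q,b)):
        V=np.array(P['view']);R=V[:3,:3];o=-R.T@V[:3,3]
        x=atz(P,u[0],u[1],0)-o;x/=np.linalg.norm(x);M=np.eye(3)-np.outer(x,x);A.append(M);B.append(M@o)
    return np.linalg.solve(sum(A),sum(B))
E
python3 - <<'E'
from h import *
np.set_printoptions(precision=2,suppress=True)
print(axes()); plan([645.4,271.5,180])
for n,wins in (('top',{'h':(262,190,80,80),'c':(140,260,60,60),'e':(150,185,50,50)}),('side',{'h':(262,195,80,80),'c':(185,315,60,60),'e':(155,245,50,50)})):
    p=snap(n,n+'1.png')
    for k,(x,y,w,h) in wins.items():
        f=600//h
        cv2.imwrite(f'pics/{n}1{k}.png',cv2.resize(p['pixels'][y:y+h,x:x+w,::-1],None,fx=f,fy=f,interpolation=cv2.INTER_CUBIC))
    print(n,[proj(p,[601+28*c,39,100]) for c in (-1,0,1)])
E
```

```text
[[-0.   -0.92  0.39]
 [-0.    0.39  0.92]
 [-1.   -0.   -0.  ]]
at [203.9 483.8 231.3] shift cm [  5.13 -48.93  -2.42] jawyaw deg 67.15
top [array([291.77, 243.45]), array([291.89, 228.16]), array([292.01, 213.04])]
side [array([303.03, 234.74]), array([295.98, 223.04]), array([289.13, 211.63])]
```

View pics/top1h.png

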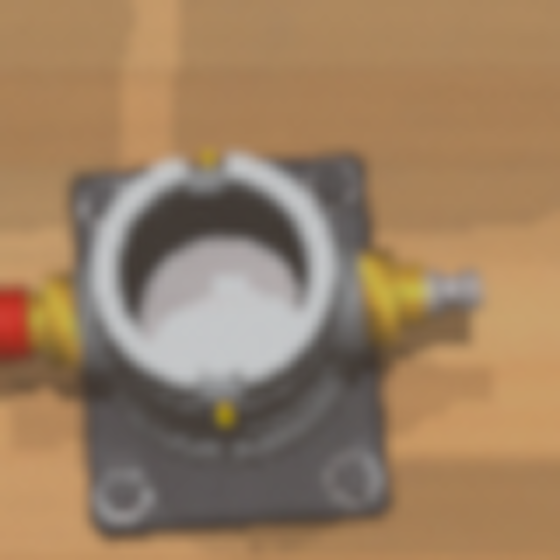

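View pics/side1h.png

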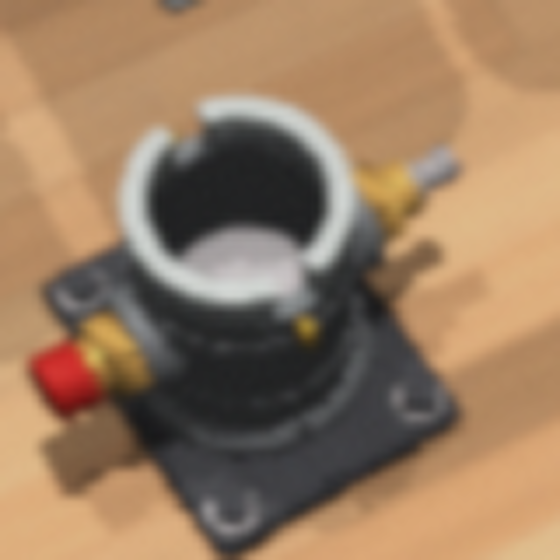

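View pics/top1c.png

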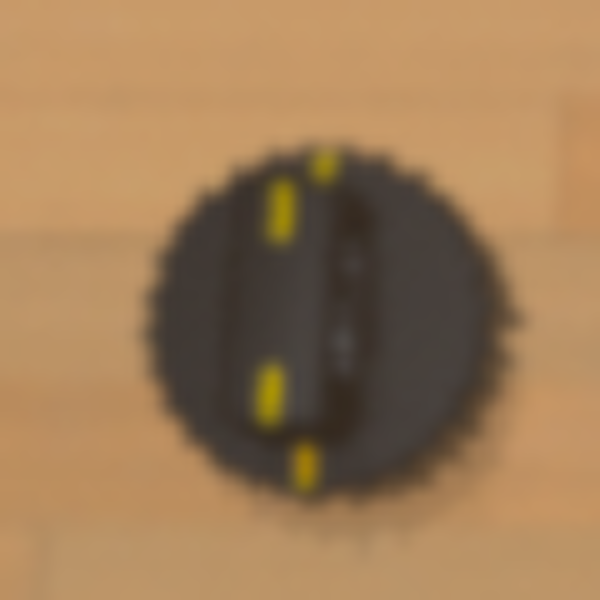

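View pics/side1c.png

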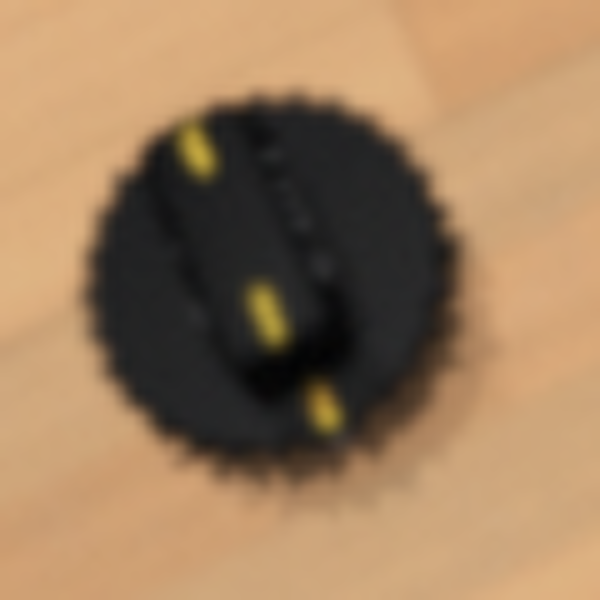

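View pics/top1e.png

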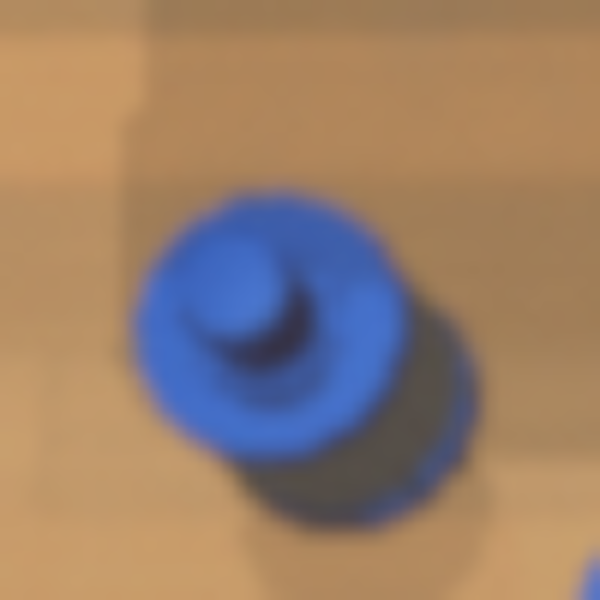

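View pics/side1e.png

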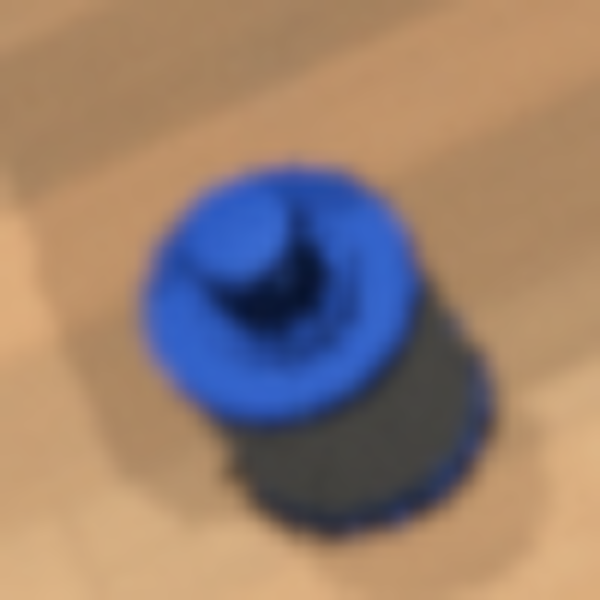

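```bash
python3 - <<'E'
from h import *
np.set_printoptions(precision=2,suppress=True)
p=capture('top');q=capture('side')
def px(x0,y0,f,X,Y): return x0+(X+.5)/f-.5,y0+(Y+.5)/f-.5
a=px(140,260,10,276,302);b=px(185,315,10,232,232)
print('cap top',atz(p,*a,55),atz(q,*b,55),multi(p,q,a,b))
for i,(A,B) in enumerate((((283,210),(197,150)),((269,395),(267,315)))):
  print(atz(p,*px(140,260,10,*A),55),atz(q,*px(185,315,10,*B),55))
# rim: bright mask ellipse on plane z=100
for P,n in((p,'top'),(q,'side')):
    c=proj(P,[601,39,100]); im=P['pixels'].astype(int)
    pts=[]
    for v in range(int(c[1])-25,int(c[1])+26):
        for u in range(int(c[0])-25,int(c[0])+26):
            r,g,b_=im[v,u]
            if min(r,g,b_)>150 and max(r,g,b_)-min(r,g,b_)<35:
                w=atz(P,u,v,100); pts.append(w[:2])
    pts=np.array(pts)
    # outer boundary radius 31: robust fit on ring points 24..32
    o=np.array([601.,39.])
    from scipy.optimize import minimize
    f=lambda o:-np.sum((np.hypot(*(pts-o).T)>25)&(np.hypot(*(pts-o).T)<31.5))
    best=min(((f(np.array([x,y])),x,y) for x in np.arange(594,609,.5) for y in np.arange(32,47,.5)))
    S=[(x,y) for x in np.arange(594,609,.5) for y in np.arange(32,47,.5) if f(np.array([x,y]))<=best[0]+2]
    print(n,len(pts),best,np.mean(S,0),len(S))
    for t in('slot_mouth','housing_mouth'):
        for r in nets.spot_point(P,t)[:2]: print(t,r['confidence'],np.array(r['location']))
# slots
print('slots top',atz(p,*px(262,190,7,207,165),100),atz(p,*px(262,190,7,222,388),100),'centre',atz(p,*px(262,190,7,214,272),100))
print('slots side',atz(q,*px(262,195,7,185,135),100),atz(q,*px(262,195,7,300,285),100),'ctr',atz(q,*px(262,195,7,240,200),100))
E
```

```text
cap top [494.47 272.31  55.  ] [494.53 273.25  55.  ] [494.93 273.14  53.05]
[511.69 271.76  55.  ] [511.22 272.91  55.  ]
[477.16 272.86  55.  ] [477.92 273.69  55.  ]
top 590 (np.int64(-303), np.float64(602.5), np.float64(39.0)) [602.5  39. ] 1
slot_mouth 0.95 [627.4  42.7  95.9]
housing_mouth 0.62 [600.8  40.7  99.3]
housing_mouth 0.46 [768.3 121.3  11.4]
side 332 (np.int64(-253), np.float64(602.0), np.float64(39.5)) [602.   39.5] 1
slot_mouth 0.83 [627.3  39.9  98.7]
housing_mouth 0.56 [599.4  40.6  99.8]
slots top [628.81  40.57 100.  ] [570.17  36.26 100.  ] centre [600.51  38.54 100.  ]
slots side [625.72  43.08 100.  ] [570.77  37.27 100.  ] ctr [600.91  39.31 100.  ]
```

```bash
python3 - <<'E'
from h import *
np.set_printoptions(precision=2,suppress=True)
p=capture('top');q=capture('side')
def px(x0,y0,f,X,Y): return x0+(X+.5)/f-.5,y0+(Y+.5)/f-.5
T=lambda X,Y:px(150,185,12,X,Y); S=lambda X,Y:px(155,245,12,X,Y)
print('knobtop',atz(p,*T(238,288),79),atz(q,*S(238,236),79)); print('topface',atz(p,*T(272,327),55),atz(q,*S(281,296),55))
T=lambda X,Y:px(262,190,7,X,Y); S=lambda X,Y:px(262,195,7,X,Y)
def ang(a,b): d=b-a; return np.degrees(np.arctan2(d[1],d[0]))
print('port top', atz(p,*T(15,322),52),atz(p,*T(465,290),52), ang(atz(p,*T(465,290),52),atz(p,*T(15,322),52))-90)
print('port side', ang(atz(q,*S(440,165),52),atz(q,*S(68,378),52))-90)
print('foot top front edge', ang(atz(p,*T(385,512),10),atz(p,*T(103,530),10))-90)
print('foot top right edge', ang(atz(p,*T(385,512),10),atz(p,*T(358,155),10)))
print('foot top left edge', ang(atz(p,*T(98,525),10),atz(p,*T(75,180),10)))
print('foot side front', ang(atz(q,*S(455,415),10),atz(q,*S(232,550),10))-90)
print('foot side left', ang(atz(q,*S(225,550),10),atz(q,*S(45,290),10)))
E
```

```text
knobtop [643.71 269.09  79.  ] [643.32 272.06  79.  ]
topface [643.55 269.83  55.  ] [643.25 271.81  55.  ]
port top [597.54  94.18  52.  ] [606.17 -26.79  52.  ] 4.080473130178177
port side 4.308961824024152
foot top front edge 3.649150653684515
foot top right edge 4.229634234977333
foot top left edge 4.52537393592579
foot side front 4.6935636028110395
foot side left 4.848508710667841
```

```bash
python3 - <<'E'
from h import *
plan([643.8,270.7,130]);plan([643.8,270.7,62])
E
```

```text
at [203.9 483.8 231.3] shift cm [ 10.13 -48.81  -2.56] jawyaw deg 67.15
at [203.9 483.8 231.3] shift cm [ 16.93 -48.81  -2.56] jawyaw deg 67.15
```

Request:
send_rows(
  rows="0.5 2 -5 -0.3 0; 0.5 3 -10 -0.5 0; 0.5 4 -15 -0.8 0; 0.5 5 -20 -1 0; 0.5 6 -25 -1.3 0; 0.5 7 -30 -1.6 0; 0.5 8 -35 -1.8 0; 0.5 9 -40 -2.1 0; 0.5 10.1 -45 -2.4 0; 0.5 10.1 -48.8 -2.56 0; 0.5 10.1 -48.8 -2.56 0; 0.5 10.1 -48.8 -2.56 0",
  grip_force=40,
)

```text
time_s: 2.7
eef_pos: [644.0, 270.0, 129.3]
ee_rot: [0.589, -0.39, 0.59, 0.391]
force: [-0.9, 0.3, 0.4]
grip_width: 0.502
```

```bash
python3 - <<'E'
from h import *
s=ctrl.sense();print(s['time_s'],s['grip_width'],s['force'],s['joints'])
plan([643.8,270.7,62])
for n in('top','side'):
    p=snap(n,n+'2.png'); c=proj(p,[643,270,70]).astype(int)
    cv2.imwrite(f'pics/{n}2c.png',cv2.resize(p['pixels'][c[1]-40:c[1]+40,c[0]-50:c[0]+50,::-1],None,fx=6,fy=6,interpolation=cv2.INTER_CUBIC))
E
```

```text
2.7 0.5022977476512327 [-0.86089797  0.25918168  0.4372419 ] [ 2.29622939e-01  7.84940891e-01  1.01202476e+00  1.67601997e-04
  1.34583620e+00 -9.40995111e-01]
at [644.  270.  129.3] shift cm [6.73 0.04 0.06] jawyaw deg 67.07
```

View pics/top2.png

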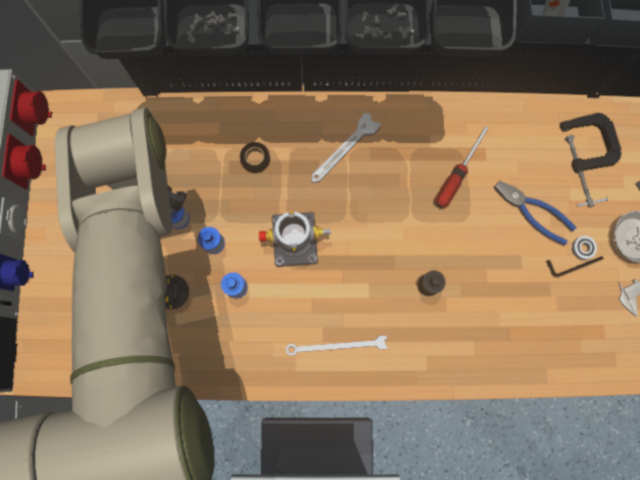

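View pics/side2c.png

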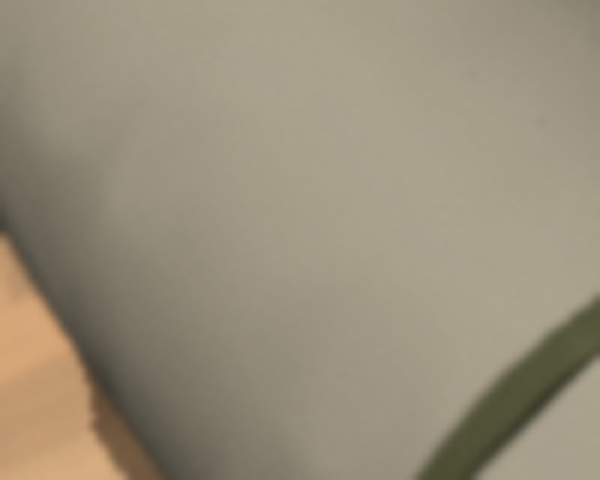

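Request:
send_rows(
  rows="0.5 3 0 0 0; 0.5 5 0 0 0; 0.5 6.2 0 0 0; 0.5 6.7 0 0 0; 0.5 6.7 0 0 0; 0.5 6.7 0 0 0; 0 6.7 0 0 0; 0 6.7 0 0 0; 0 6.7 0 0 0; 0 6.7 0 0 0; 0 6.7 0 0 0; 0 6.7 0 0 0",
  grip_force=40,
)

```text
time_s: 4.0
eef_pos: [644.1, 270.9, 64.2]
ee_rot: [0.59, -0.391, 0.589, 0.391]
force: [0.3, 0.5, 5.9]
grip_width: 0.186
```

```bash
python3 - <<'E'
from h import *
s=ctrl.sense();print(s['time_s'],s['grip_width'],s['force'],s['wrist_torque'],s['eef_pos'])
p=snap('top','top3.png'); c=proj(p,[643,270,70]).astype(int)
cv2.imwrite('pics/top3c.png',cv2.resize(p['pixels'][c[1]-40:c[1]+40,c[0]-50:c[0]+50,::-1],None,fx=6,fy=6,interpolation=cv2.INTER_CUBIC))
E
```

```text
4.0 0.18583352112934326 [0.31277042 0.46450069 5.86112103] [ 0.06742317 -0.00813616  0.0654955 ] [644.07577503 270.88583002  64.17355791]
```

View pics/top3c.png

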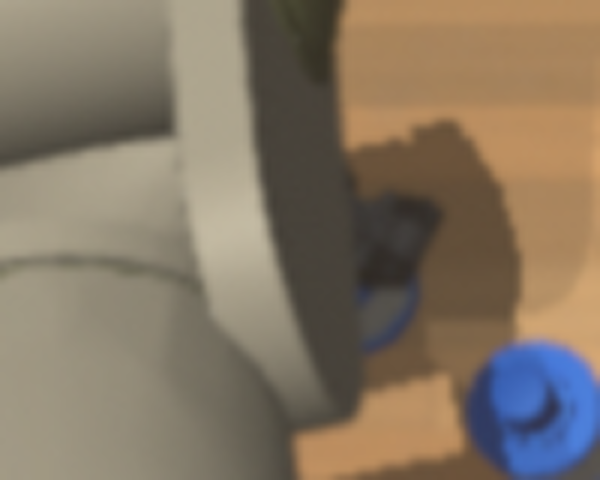

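Request:
send_rows(
  rows="0 -1 0 0 0; 0 -3 0 0 0; 0 -6 0 0 0; 0 -9 0 0 0; 0 -12 0 0 0; 0 -13 0 0 0; 0 -13 0 0 0; 0 -13 0 0 0",
  grip_force=40,
)

```text
time_s: 4.85
eef_pos: [643.1, 270.5, 191.4]
ee_rot: [0.588, -0.391, 0.59, 0.391]
force: [-0.6, 0.1, -0.5]
grip_width: 0.185
```

```bash
python3 - <<'E'
from h import *
s=ctrl.sense();print(s['time_s'],s['grip_width'],s['force'],s['wrist_torque'],s['eef_pos'])
plan([601,39.2,193])
E
```

```text
4.85 0.18459409166372434 [-0.63910285  0.05707947 -0.52344531] [-0.05831766  0.018797   -0.00622237] [643.09412749 270.52493636 191.36347123]
at [643.1 270.5 191.4] shift cm [ -0.13  -5.1  -22.95] jawyaw deg 67.15
```

Request:
send_rows(
  rows="0 0 -0.8 -3.8 0; 0 0 -1.7 -7.6 0; 0 0 -2.5 -11.4 0; 0 0 -3.4 -15.2 0; 0 0 -4.2 -19 0; 0 0 -4.8 -21.5 0; 0 0 -5.05 -22.8 0; 0 0 -5.05 -22.95 0; 0 0 -5.05 -22.95 0; 0 0 -5.05 -22.95 0",
)

```text
time_s: 5.85
eef_pos: [601.1, 40.9, 192.9]
ee_rot: [0.589, -0.391, 0.589, 0.392]
force: [1.1, 0.9, -1.0]
grip_width: 0.188
```

```bash
python3 - <<'E'
from h import *
s=ctrl.sense();print(s['time_s'],s['grip_width'],s['force'],s['wrist_torque'],s['eef_pos'])
plan([601,39.2,193])
for n in('top','side'):
    p=snap(n,n+'4.png'); c=proj(p,[601,39,120]).astype(int); print(c)
    cv2.imwrite(f'pics/{n}4c.png',cv2.resize(p['pixels'][c[1]-50:c[1]+50,c[0]-50:c[0]+50,::-1],None,fx=6,fy=6,interpolation=cv2.INTER_CUBIC))
    for t in ('new_element_knob','housing_mouth'):
        for r in nets.spot_point(p,t)[:4]: print(n,t,round(r['confidence'],2),np.array(r['location']))
E
```

```text
5.85 0.18833537501671896 [ 1.07967547  0.94410135 -1.03004705] [ 0.03328806 -0.01013984 -0.01523172] [601.09751542  40.88470572 192.91198283]
at [601.1  40.9 192.9] shift cm [-0.01 -0.06 -0.16] jawyaw deg 67.23
[291 225]
top new_element_knob 0.61 [593.3 201.3  66.5]
[295 217]
side new_element_knob 0.9 [605.5  40.2 196. ]
side new_element_knob 0.69 [595.5 200.5  62.9]
side housing_mouth 0.95 [602.9  40.1  98. ]
side housing_mouth 0.4 [492.7 270.3  41.9]
```

View pics/side4.png

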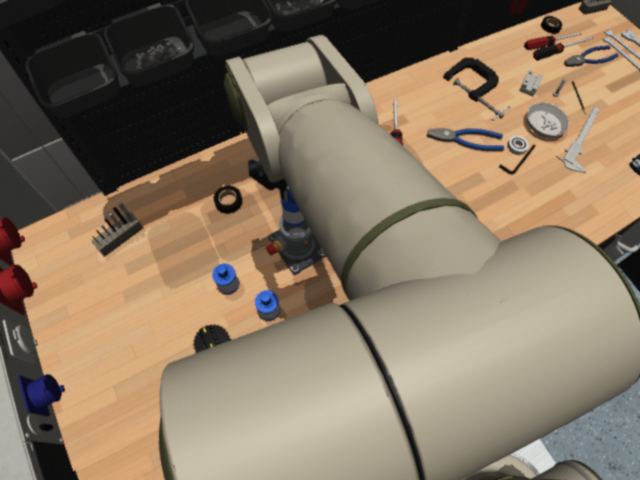

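View pics/top4c.png

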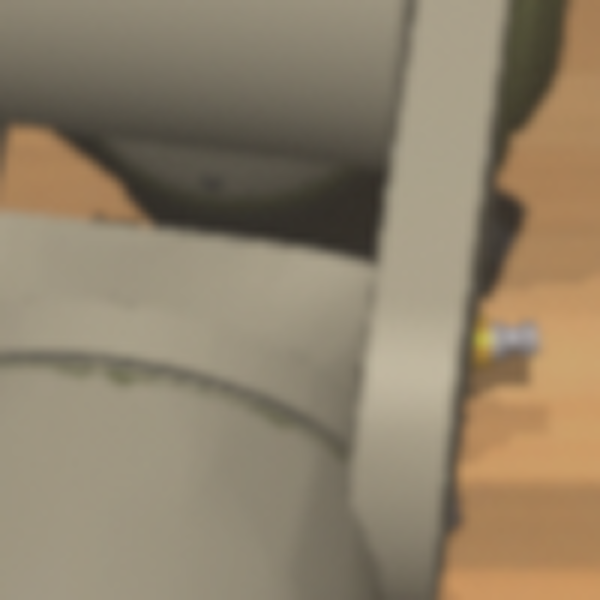

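View pics/side4c.png

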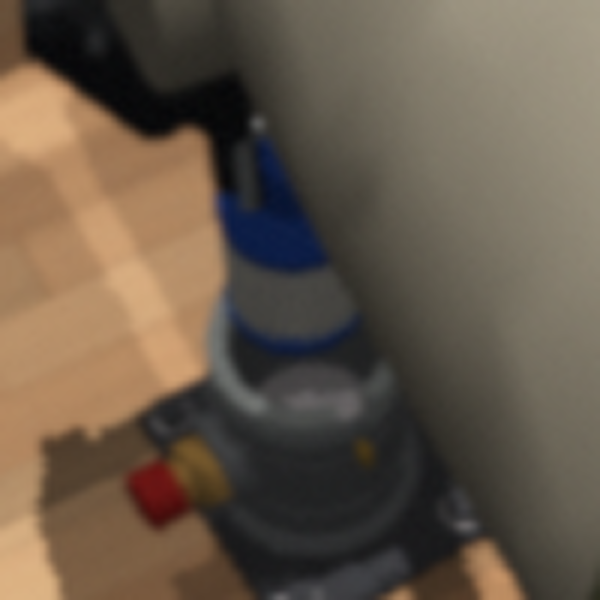

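```bash
python3 - <<'E'
from h import *
s=ctrl.sense();print(s['time_s'],s['force'],s['eef_pos'])
E
```

```text
6.15 [-0.42232482  0.75510695 -0.17687987] [601.08865112  40.06365045 193.25442943]
```

Request:
send_rows(
  rows="0 1 -0.05 -0.05 0; 0 2 -0.05 -0.05 0; 0 2.3 -0.05 -0.05 0; 0 2.3 -0.05 -0.05 0; 0 2.3 -0.05 -0.05 0",
)

```text
time_s: 6.65
eef_pos: [601.4, 38.9, 170.4]
ee_rot: [0.589, -0.391, 0.589, 0.391]
force: [-0.2, 0.2, -0.2]
grip_width: 0.192
```

```bash
cat >> h.py <<'E'
def overlay(p,circs,c,half,f,fn):
    x0,y0=int(c[0])-half,int(c[1])-half
    im=np.ascontiguousarray(cv2.resize(p['pixels'][y0:y0+2*half,x0:x0+2*half,::-1],None,fx=f,fy=f,interpolation=cv2.INTER_CUBIC))
    for (o,r,z,col) in circs:
        pts=[]
        for a in np.linspace(0,2*np.pi,60):
            u=proj(p,[o[0]+r*np.cos(a),o[1]+r*np.sin(a),z]); pts.append(((u[0]-x0+.5)*f-.5,(u[1]-y0+.5)*f-.5))
        cv2.polylines(im,[np.round(pts).astype(int)],True,col,1)
    cv2.imwrite(fn,im)
E
python3 - <<'E'
from h import *
s=ctrl.sense();print(s['time_s'],s['force'],s['eef_pos'])
p=snap('side','side5.png'); c=proj(p,[601,39,110]); e=s['eef_pos']; b=e[2]-64.2
overlay(p,[((601,39.2),31,100,(0,255,0)),((601,39.2),25,100,(0,255,0)),(e[:2],22,b,(0,0,255)),(e[:2],22,b+55,(0,255,255))],c,42,7,'pics/side5o.png')
E
```

```text
6.65 [-0.18396124  0.2409682  -0.19317757] [601.42115562  38.92932612 170.38218494]
```

View pics/side5o.png

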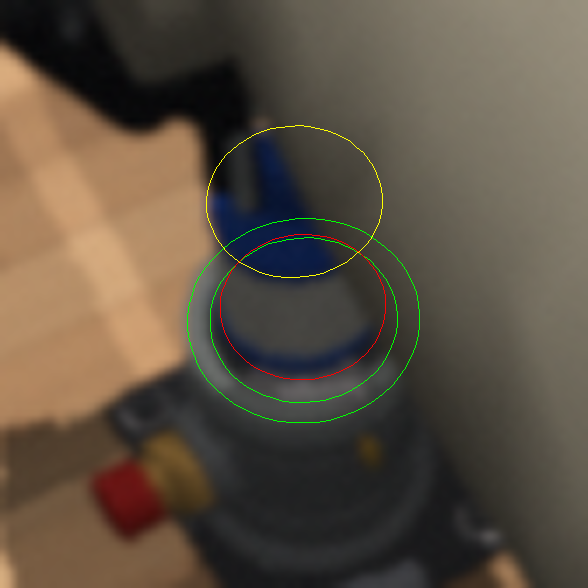

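Request:
send_rows(
  rows="0 0.5 0 0 0; 0 1 0 0 0; 0 1.5 0 0 0; 0 1.5 0 0 0; 0 1.5 0 0 0",
)

```text
time_s: 7.2
eef_pos: [601.3, 39.0, 155.2]
ee_rot: [0.589, -0.391, 0.589, 0.391]
force: [0.2, -0.3, -0.1]
grip_width: 0.19
```

```bash
python3 - <<'E'
from h import *
s=ctrl.sense();print(s['time_s'],s['force'],s['wrist_torque'],s['eef_pos'])
p=snap('side','side6.png'); c=proj(p,[601,39,110]); e=s['eef_pos']; b=e[2]-64.2
overlay(p,[((601,39.2),31,100,(0,255,0)),((601,39.2),25,100,(0,255,0)),(e[:2],22,b+55,(0,255,255))],c,42,7,'pics/side6o.png')
E
```

```text
7.2 [ 0.19207967 -0.3135832  -0.13331886] [-0.00688974 -0.04223417 -0.01179892] [601.30458333  38.97146448 155.17341794]
```

View pics/side6o.png

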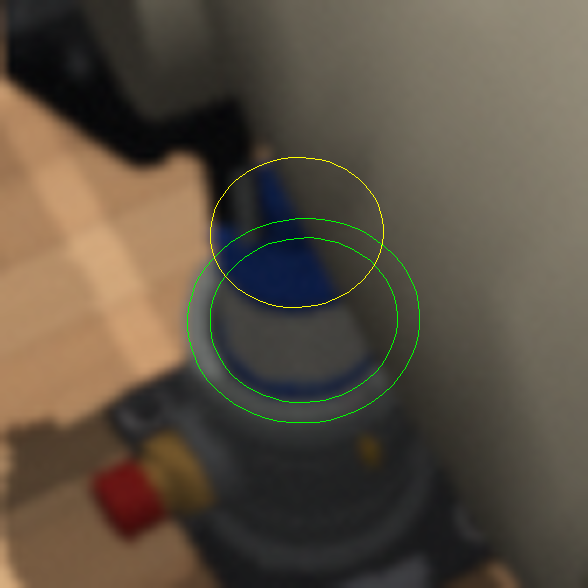

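Request:
send_rows(
  rows="0 0.7 0 0 0; 0 1.4 0 0 0; 0 2.1 0 0 0; 0 2.8 0 0 0; 0 2.8 0 0 0; 0 2.8 0 0 0",
)

```text
time_s: 7.85
eef_pos: [601.3, 39.0, 127.2]
ee_rot: [0.589, -0.391, 0.589, 0.391]
force: [0.2, 0.3, -0.1]
grip_width: 0.186
```

Request:
send_rows(
  rows="0 0.5 0 0 0; 0 1 0 0 0; 0 1.5 0 0 0; 0 1.8 0 0 0; 0 1.8 0 0 0; 0 1.8 0 0 0",
)

```text
time_s: 8.45
eef_pos: [601.4, 39.0, 109.4]
ee_rot: [0.589, -0.391, 0.589, 0.391]
force: [-0.3, -0.1, -0.1]
grip_width: 0.19
```

```bash
python3 - <<'E'
from h import *
s=ctrl.sense();print(s['time_s'],s['force'],s['wrist_torque'],s['eef_pos'])
p=snap('side','side7.png'); c=proj(p,[601,39,110]); e=s['eef_pos']; b=e[2]-64.2
overlay(p,[((601,39.2),31,100,(0,255,0)),((601,39.2),25,100,(0,255,0)),(e[:2],22,b+55,(0,255,255))],c,42,7,'pics/side7o.png')
E
```

```text
8.45 [-0.29664836 -0.11314571 -0.07618089] [-0.00922431 -0.02493038 -0.02632694] [601.39443786  38.96510138 109.3657219 ]
```

View pics/side7o.png

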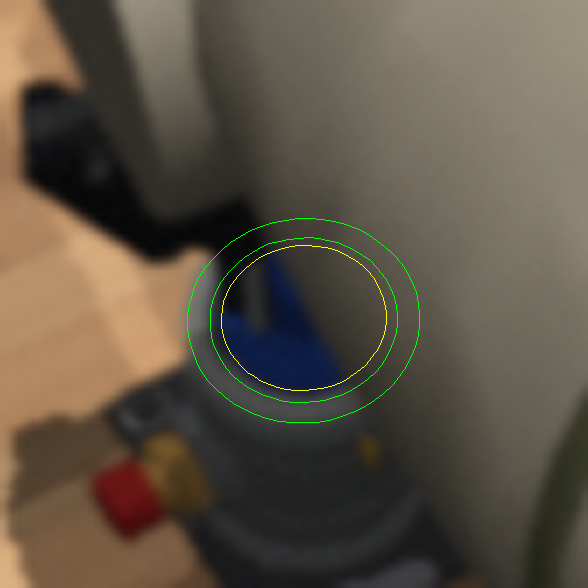

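Request:
send_rows(
  rows="0 0.2 0 0 0; 0 0.4 0 0 0; 0 0.45 0 0 0; 0 0.45 0 0 0; 0 0.45 0 0 0",
)

```text
time_s: 9.0
eef_pos: [601.4, 39.0, 105.0]
ee_rot: [0.589, -0.391, 0.589, 0.391]
force: [-0.6, -0.3, 1.2]
grip_width: 0.191
```

Request:
send_rows(
  rows="0.3 0 0 0 0; 0.45 0 0 0 0; 0.5 0 0 0 0; 0.5 0 0 0 0; 0.5 -1 0 0 0; 0.5 -3 0 0 0; 0.5 -6 0 0 0; 0.5 -9 0 0 0; 0.5 -9 0 0 0",
)

```text
time_s: 9.9
eef_pos: [603.0, 38.8, 199.9]
ee_rot: [0.591, -0.393, 0.587, 0.389]
force: [-0.4, 0.1, 0.1]
grip_width: 0.5
```

```bash
python3 - <<'E'
from h import *
s=ctrl.sense();print(s['time_s'],s['force'],s['wrist_torque'],s['eef_pos'])
p=snap('side','side8.png'); c=proj(p,[601,39,110]); o=(601.3,39)
overlay(p,[((601,39.2),31,100,(0,255,0)),((601,39.2),25,100,(0,255,0)),(o,22,96,(0,255,255)),(o,9,120,(0,0,255))],c,42,7,'pics/side8o.png')
plan([494.5,272.8,150]); plan([494.5,272.8,27])
E
```

```text
9.9 [-0.36869718  0.11749588  0.10922098] [-0.00101878 -0.0364708  -0.00709056] [602.98205468  38.82592047 199.92263487]
at [602.1  38.9 197.3] shift cm [ 4.67 19.02 17.37] jawyaw deg 67.16
at [602.1  38.9 197.3] shift cm [16.97 19.07 17.36] jawyaw deg 67.16
```

View pics/side8o.png

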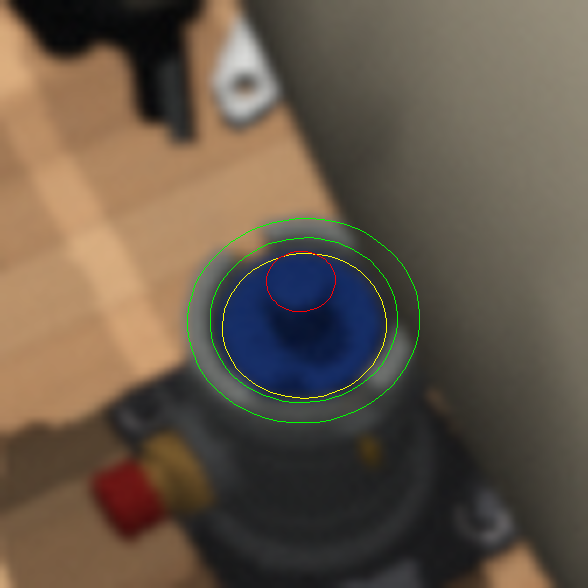

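Request:
send_rows(
  rows="1 0 2.3 2.1 1.7; 1 0 4.6 4.3 3.4; 1 0 7 6.5 5.1; 1 0 9.4 8.7 6.8; 1 1 11.8 10.9 8.5; 1 2 14.2 13.1 10.2; 1 4 16.6 15.3 11.9; 1 5.5 18.9 17.4 13.6; 1 6.5 18.9 17.4 13.75; 1 6.5 18.9 17.4 13.75; 1 6.5 18.9 17.4 13.75; 1 6.5 18.9 17.4 13.75",
)

```text
time_s: 11.15
eef_pos: [495.5, 271.9, 130.4]
ee_rot: [0.707, 0.01, 0.707, -0.01]
force: [-0.5, -0.1, 0.1]
grip_width: 0.999
```

```bash
python3 - <<'E'
from h import *
s=ctrl.sense();print(s['time_s'],s['force'],s['wrist_torque'],s['eef_pos'],s['joints'])
plan([494.5,272.8,27])
for n in('top','side'):
    p=snap(n,n+'9.png'); 
    for t in ('cap_grip','new_element_knob'):
        for r in nets.spot_point(p,t)[:4]: print(n,t,round(r['confidence'],2),np.array(r['location']))
E
```

```text
11.15 [-0.49035743 -0.13839807  0.08007991] [ 0.00989204  0.03157612 -0.00778731] [495.47805329 271.92921804 130.38625194] [ 2.94725969e-01  4.94400985e-01  1.50871873e+00 -9.14312082e-05
  1.13747158e+00  3.22886915e-01]
at [495.5 271.9 130.4] shift cm [10.34  0.08 -0.11] jawyaw deg -1.61
top new_element_knob 0.63 [595.1 200.   63.9]
top new_element_knob 0.62 [602.8  37.5 110.4]
top new_element_knob 0.56 [505.8 152.7  64.7]
top new_element_knob 0.18 [519.7 271.6   9.3]
side new_element_knob 0.87 [600.9  40.5 108.7]
side new_element_knob 0.67 [510.  153.8  68.4]
```

View pics/top9.png

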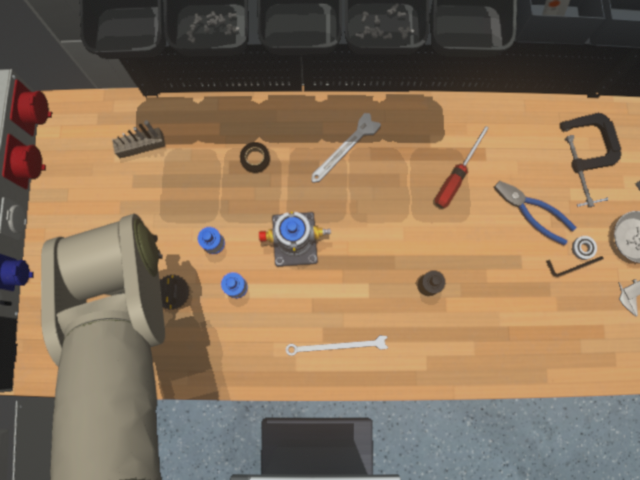

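View pics/side9.png

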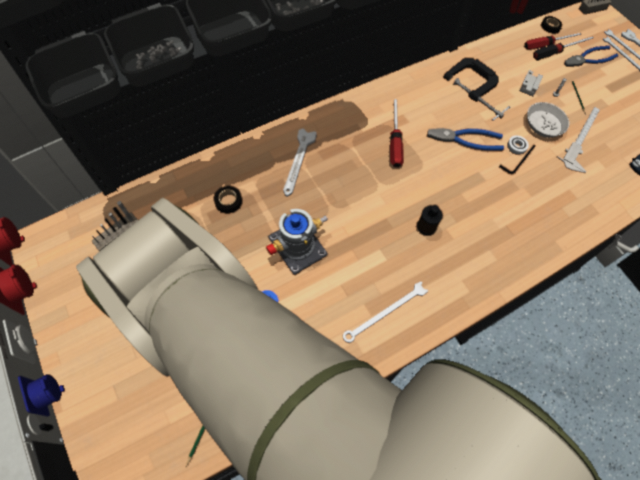

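Request:
send_rows(
  rows="1 3 0.05 -0.05 0; 1 6 0.05 -0.05 0; 1 8.5 0.05 -0.05 0; 1 10 0.05 -0.05 0; 1 10.2 0.05 -0.05 0; 1 10.2 0.05 -0.05 0; 1 10.2 0.05 -0.05 0",
  grip_force=60,
)

```text
time_s: 12.15
eef_pos: [494.8, 273.4, 28.9]
ee_rot: [0.708, 0.01, 0.706, -0.01]
force: [-0.2, -0.4, 0.2]
grip_width: 1.001
```

Request:
send_rows(
  rows="0.4 0 0 0 0; 0.4 0 0 0 0; 0.4 0 0 0 0; 0.4 0 0 0 0; 0.4 0 0 0 0; 0.4 0 0 0 0; 0.4 0 0 0 0",
  grip_force=80,
)

```text
time_s: 12.85
eef_pos: [494.7, 273.4, 28.6]
ee_rot: [0.707, 0.01, 0.707, -0.01]
force: [-1.5, 0.2, 5.9]
grip_width: 0.546
```

```bash
python3 - <<'E'
from h import *
s=ctrl.sense();print(s['time_s'],s['force'],s['wrist_torque'],s['eef_pos'],s['grip_width'])
plan([494.5,272.8,27])
p=snap('top','top10.png'); c=proj(p,[494,270,40]).astype(int)
cv2.imwrite('pics/top10c.png',cv2.resize(p['pixels'][c[1]-40:c[1]+40,c[0]-50:c[0]+50,::-1],None,fx=6,fy=6,interpolation=cv2.INTER_CUBIC))
E
```

```text
12.85 [-1.51672895  0.21724876  5.94226857] [-0.00049819  0.23083501  0.00293153] [494.66055973 273.4000699   28.64124102] 0.5456228732923476
at [494.7 273.4  28.6] shift cm [ 0.16 -0.06 -0.01] jawyaw deg -1.6
```

View pics/top10c.png

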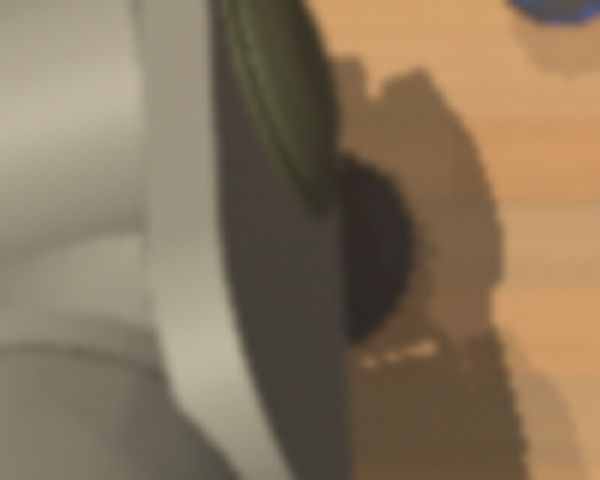

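Request:
send_rows(
  rows="0.4 -1 0 0 0; 0.4 -3 0 0 0; 0.4 -6 0 0 0; 0.4 -10 0 0 0; 0.4 -14 0 0 0; 0.4 -15 0 0 0; 0.4 -15 0 0 0; 0.4 -15 0 0 0",
)

```text
time_s: 13.7
eef_pos: [493.6, 273.0, 176.4]
ee_rot: [0.706, 0.01, 0.708, -0.01]
force: [-0.3, -0.3, -2.1]
grip_width: 0.548
```

```bash
python3 - <<'E'
from h import *
s=ctrl.sense();print(s['time_s'],s['force'],s['wrist_torque'],s['eef_pos'],s['grip_width'])
plan([601.1,39.1,178])
E
```

```text
13.7 [-0.26623099 -0.27332649 -2.08822243] [ 0.06942135  0.03645629 -0.04198864] [493.55501728 272.95302824 176.37779851] 0.5484152107114225
at [493.6 273.  176.4] shift cm [ -0.17 -23.08  11.4 ] jawyaw deg -1.6
```

Request:
send_rows(
  rows="0.4 0 -4 2 -0.2; 0.4 0 -8 4 -0.4; 0.4 0 -12 6 -0.6; 0.4 0 -16 8 -0.8; 0.4 0 -20 9.8 -1; 0.4 0 -22.5 11 -1.15; 0.4 0 -23.1 11.3 -1.18; 0.4 0 -23.1 11.3 -1.18; 0.4 0 -23.1 11.3 -1.18; 0.4 0 -23.1 11.3 -1.18; 0.4 0 -23.1 11.3 -1.18",
)

```text
time_s: 14.8
eef_pos: [600.4, 40.2, 177.8]
ee_rot: [0.707, -0.027, 0.707, 0.027]
force: [-0.1, 0.5, -1.5]
grip_width: 0.545
```

```bash
python3 - <<'E'
from h import *
s=ctrl.sense();e=s['eef_pos'];print(s['time_s'],s['force'],s['wrist_torque'],e,s['grip_width'],s['joints'])
plan([601.1,39.1,178])
p=snap('side','side11.png'); q=snap('top','top11.png'); c=proj(p,[601,39,140]); b=e[2]-28.6
overlay(p,[((601,39.2),31,100,(0,255,0)),(e[:2],20.5,b,(0,0,255)),(e[:2],33,b+21,(0,255,255)),(e[:2],33,b+27,(0,255,255))],c,42,7,'pics/side11o.png')
for t in ('cap_grip','cap_pin','cap_plug'):
  for P,n in((p,'side'),(q,'top')):
    for r in nets.spot_point(P,t)[:3]: print(n,t,round(r['confidence'],2),np.array(r['location']))
E
```

```text
14.8 [-0.05171612  0.47431062 -1.50913767] [-0.02153315  0.05738909 -0.03653573] [600.4264498   40.19149307 177.76409791] 0.5452315249868367 [-1.27664728e-01  5.23986520e-01  1.32928059e+00  3.93205953e-05
  1.28852472e+00 -2.04093004e-01]
at [600.4  40.2 177.8] shift cm [-0.02 -0.11  0.06] jawyaw deg 4.38
side cap_grip 0.94 [599.4  39.9 191.6]
side cap_pin 0.8 [629.6  43.8 156.4]
side cap_pin 0.66 [598.8  40.4 149.6]
side cap_plug 0.69 [599.5  41.5 149.4]
side cap_plug 0.61 [599.9  37.3 190.3]
top cap_plug 0.53 [600.   37.7 145. ]
top cap_plug 0.46 [784.7 -60.    8.6]
```

View pics/side11o.png

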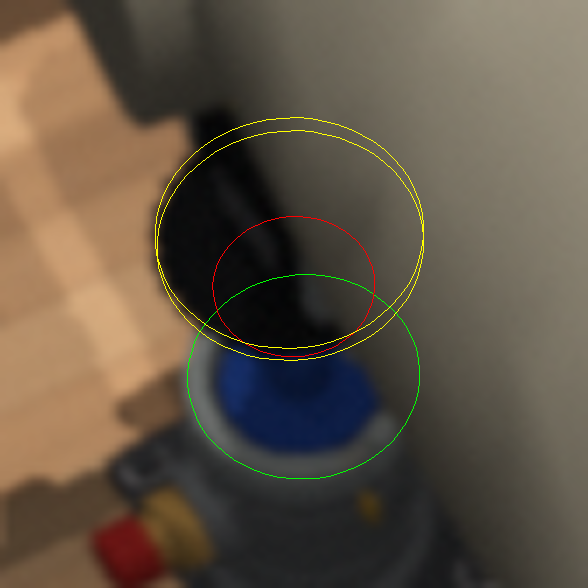

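View pics/top11.png

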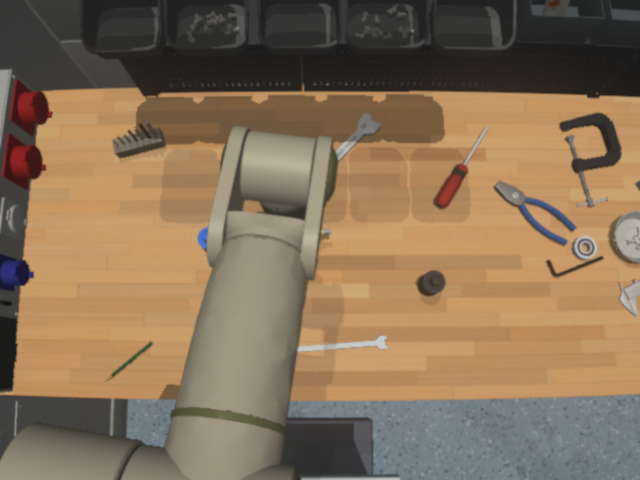

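Request:
send_rows(
  rows="0.4 1 0 0.06 0; 0.4 2 0 0.06 0; 0.4 3 0 0.06 0; 0.4 4 0 0.06 0; 0.4 4.2 0 0.06 0; 0.4 4.2 0 0.06 0; 0.4 4.2 0 0.06 0; 0.4 4.2 0 0.06 0",
)

```text
time_s: 16.0
eef_pos: [601.6, 39.2, 136.3]
ee_rot: [0.707, -0.027, 0.706, 0.026]
force: [0.2, 0.5, -1.6]
grip_width: 0.548
```

```bash
python3 - <<'E'
from h import *
s=ctrl.sense();e=s['eef_pos'];print(s['time_s'],s['force'],s['wrist_torque'],e,s['grip_width'])
plan([601.1,39.1,136])
p=snap('side','side12.png'); c=proj(p,[601,39,120]); b=e[2]-28.6
overlay(p,[((601,39.2),31,100,(0,255,0)),(e[:2],33,b+21,(0,255,255)),(e[:2],33,b+27,(0,255,255))],c,42,7,'pics/side12o.png')
E
```

```text
16.0 [ 0.16637932  0.51463121 -1.5544941 ] [-0.0163392   0.04285614 -0.03973132] [601.57096585  39.15760769 136.28480007] 0.5475891660306359
at [601.6  39.2 136.3] shift cm [ 0.03 -0.   -0.05] jawyaw deg 4.3
```

View pics/side12o.png

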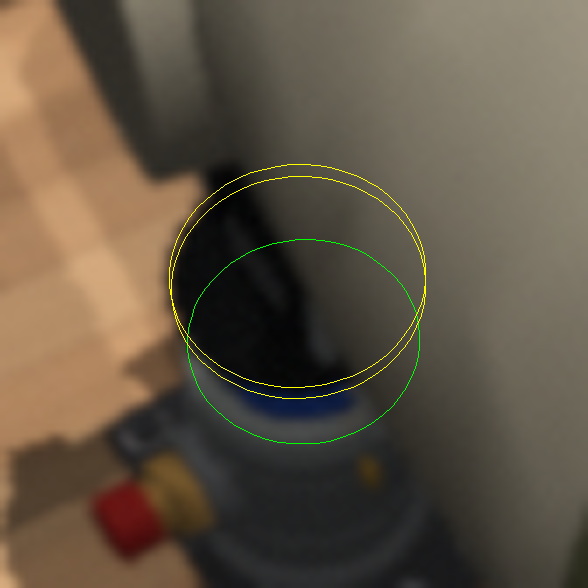

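Request:
send_rows(
  rows="0.4 0.5 0 -0.04 0; 0.4 1 0 -0.04 0; 0.4 1.3 0 -0.04 0; 0.4 1.5 0 -0.04 0; 0.4 1.5 0 -0.04 0; 0.4 1.5 0 -0.04 0",
)

```text
time_s: 16.65
eef_pos: [601.1, 39.1, 121.1]
ee_rot: [0.707, -0.027, 0.706, 0.026]
force: [-0.7, -0.5, 3.0]
grip_width: 0.545
```

```bash
python3 - <<'E'
from h import *
s=ctrl.sense();e=s['eef_pos'];print(s['time_s'],s['force'],s['wrist_torque'],e,s['grip_width'])
E
```

```text
16.65 [-0.70931253 -0.53544933  3.00759591] [-0.00485502  0.04346723  0.02821398] [601.09113344  39.1444313  121.08870155] 0.5451912270172571
```

Request:
send_rows(
  rows="0.4 0.2 0 0 0; 0.4 0.4 0 0 0; 0.4 0.6 0 0 0; 0.4 0.6 0 0 0; 0.4 0.6 0 0 0",
)

```text
time_s: 17.15
eef_pos: [601.1, 39.1, 115.0]
ee_rot: [0.707, -0.027, 0.706, 0.026]
force: [-0.4, 0.6, 4.0]
grip_width: 0.548
```

```bash
python3 - <<'E'
from h import *
s=ctrl.sense();e=s['eef_pos'];print(s['time_s'],s['force'],s['wrist_torque'],e,s['grip_width'])
E
```

```text
17.15 [-0.39533845  0.59491235  4.03737213] [ 0.00042985  0.06542847 -0.0009385 ] [601.12632321  39.13549865 114.97374276] 0.5481584417699454
```

Request:
send_rows(
  rows="0.4 0.2 0 0 0; 0.4 0.4 0 0 0; 0.4 0.6 0 0 0; 0.4 0.64 0 0 0; 0.4 0.64 0 0 0; 0.4 0.64 0 0 0",
  grip_force=100,
)

```text
time_s: 17.75
eef_pos: [601.3, 39.1, 109.0]
ee_rot: [0.707, -0.027, 0.706, 0.026]
force: [-0.5, 0.6, 8.5]
grip_width: 0.54
```

```bash
python3 - <<'E'
from h import *
s=ctrl.sense();e=s['eef_pos'];print(s['time_s'],s['force'],s['wrist_torque'],e,s['grip_width'])
p=snap('side','side13.png'); c=proj(p,[601,39,110]); b=e[2]-28.6
overlay(p,[((601,39.2),31,100,(0,255,0)),(e[:2],33,b+21,(0,255,255)),(e[:2],33,b+27,(0,255,255))],c,42,7,'pics/side13o.png')
E
```

```text
17.75 [-0.48427971  0.63091088  8.52255002] [0.03457514 0.20847074 0.0261331 ] [601.25315822  39.13436993 109.02051627] 0.5403077652832748
```

View pics/side13o.png

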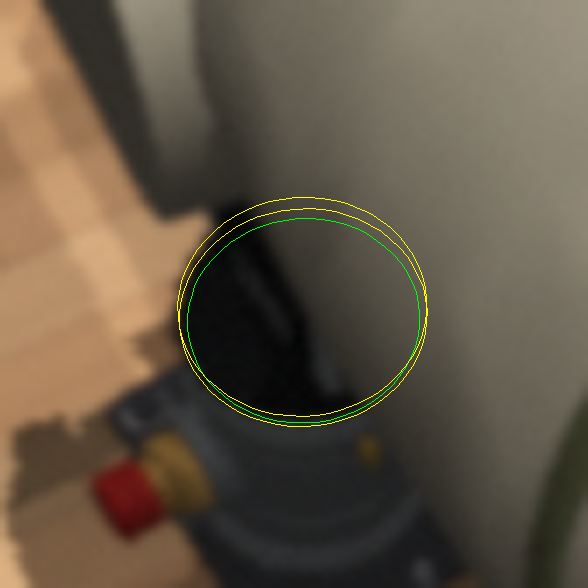

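Request:
send_rows(
  rows="0.4 0.05 0 0 1; 0.4 0.05 0 0 2; 0.4 0.05 0 0 3; 0.4 0.05 0 0 4; 0.4 0.05 0 0 5; 0.4 0.05 0 0 5; 0.4 0.05 0 0 5",
  grip_force=100,
)

```text
time_s: 18.5
eef_pos: [601.5, 39.1, 108.7]
ee_rot: [0.696, 0.127, 0.695, -0.127]
force: [0.4, 0.6, 8.4]
grip_width: 0.54
```

```bash
python3 - <<'E'
from h import *
s=ctrl.sense();e=s['eef_pos'];print(s['time_s'],s['force'],s['wrist_torque'],e,s['grip_width'])
plan([601.2,39.1,109])
E
```

```text
18.5 [0.35870573 0.57109108 8.38293249] [ 0.00531476 -0.00038074 -0.07196036] [601.54631005  39.06428217 108.69706716] 0.5404158672948861
at [601.5  39.1 108.7] shift cm [-0.03 -0.01 -0.03] jawyaw deg -20.71
```

Request:
send_rows(
  rows="0.4 0 0 0 1; 0.4 0 0 0 2; 0.4 0 0 0 3; 0.4 0 0 0 4; 0.4 0 0 0 5; 0.4 0 0 0 6; 0.4 0 0 0 7; 0.4 0 0 0 8; 0.4 0 0 0 9; 0.4 0 0 0 9; 0.4 0 0 0 9",
)

```text
time_s: 19.6
eef_pos: [601.5, 39.1, 108.7]
ee_rot: [0.595, 0.384, 0.593, -0.383]
force: [0.5, -0.0, 8.0]
grip_width: 0.545
```

```bash
python3 - <<'E'
from h import *
s=ctrl.sense();e=s['eef_pos'];print(s['time_s'],s['force'],s['wrist_torque'],e,s['grip_width'],s['joints'])
plan([601.2,39.1,109])
E
```

```text
19.6 [ 5.28822940e-01 -6.89439410e-03  7.96378631e+00] [-0.00838363  0.07890261 -0.03812841] [601.54357001  39.05258717 108.68988116] 0.5448637654683881 [-1.29325449e-01  5.94390272e-01  1.40576609e+00  2.01926842e-05
  1.13942491e+00  1.01758935e+00]
at [601.5  39.1 108.7] shift cm [-0.03 -0.03 -0.02] jawyaw deg -65.71
```

Request:
send_rows(
  rows="0.4 0 0 0 0.6; 0.4 0 0 0 1.2; 0.4 0 0 0 1.7; 0.4 0 0 0 2.1; 0.4 0 0 0 2.1; 0.4 0 0 0 2.1",
)

```text
time_s: 20.2
eef_pos: [601.0, 39.0, 108.6]
ee_rot: [0.557, 0.436, 0.556, -0.436]
force: [-3.2, -0.1, 8.9]
grip_width: 0.541
```

```bash
python3 - <<'E'
from h import *
s=ctrl.sense();e=s['eef_pos'];print(s['time_s'],s['force'],s['wrist_torque'],e,s['grip_width'])
plan([601.2,39.1,109])
E
```

```text
20.2 [-3.18106776 -0.13094922  8.85317439] [-0.11808404  0.46636953  0.33532925] [601.04874173  39.02880641 108.62722197] 0.5407756660303393
at [601.   39.  108.6] shift cm [-0.04  0.02 -0.  ] jawyaw deg -76.15
```

Request:
send_rows(
  rows="0.4 0 0 0 0.2; 0.4 0 0 0 0.4; 0.4 0 0 0 0.5; 0.4 0 0 0 0.5; 0.4 0 0 0 0.5",
)

```text
time_s: 20.7
eef_pos: [601.0, 39.0, 108.7]
ee_rot: [0.548, 0.447, 0.547, -0.448]
force: [-2.5, -1.1, 9.3]
grip_width: 0.54
```

```bash
python3 - <<'E'
from h import *
s=ctrl.sense();e=s['eef_pos'];print(s['time_s'],s['force'],s['wrist_torque'],e,s['grip_width'])
plan([601.2,39.1,109])
p=snap('side','side14.png');q=snap('top','top14.png'); c=proj(p,[601,39,110]); b=e[2]-28.6
overlay(p,[((601,39.2),31,100,(0,255,0)),(e[:2],33,b+21,(0,255,255)),(e[:2],33,b+27,(0,255,255))],c,42,7,'pics/side14o.png')
for t in ('cap_grip','cap_pin'):
  for P,n in((p,'side'),(q,'top')):
    for r in nets.spot_point(P,t)[:3]: print(n,t,round(r['confidence'],2),np.array(r['location']))
E
```

```text
20.7 [-2.53247469 -1.06630371  9.28376187] [-0.11113863  0.49041597  1.80331607] [601.00577078  39.03063886 108.65131809] 0.5396337372269271
at [601.   39.  108.7] shift cm [-0.03  0.02 -0.  ] jawyaw deg -78.46
side cap_grip 0.62 [604.2  35.3 120.7]
side cap_pin 0.54 [607.8  11.8  87.5]
```

View pics/side14o.png

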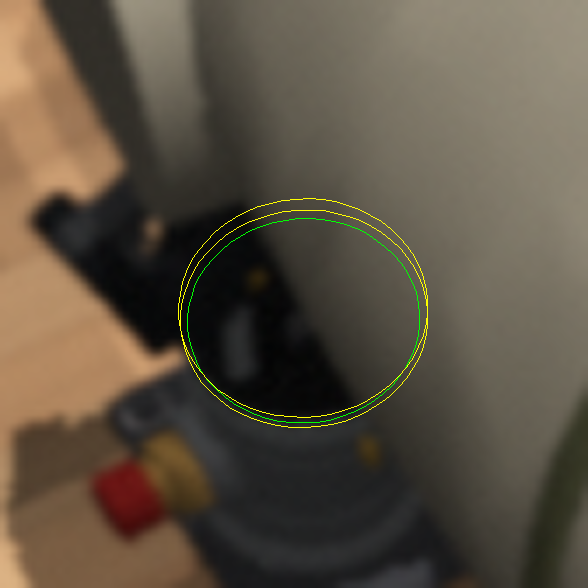

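View pics/top14.png

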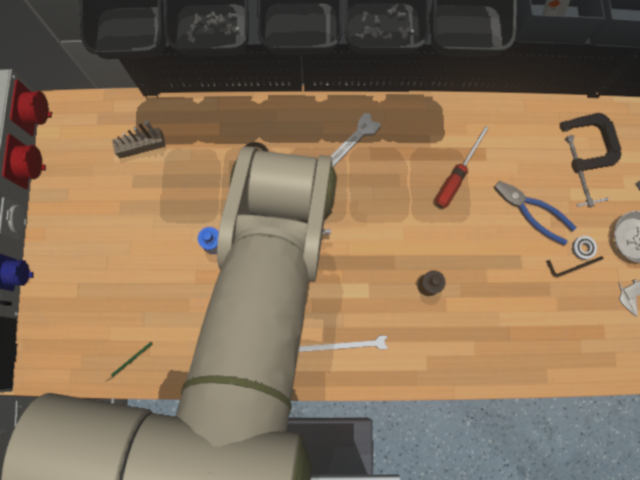

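Request:
send_rows(
  rows="0.4 0 0 0 -0.2; 0.4 -0.1 0 0 -0.3; 0.4 -0.2 0 0 -0.3; 0.4 -0.3 0 0 -0.3; 0.4 -0.37 0 0 -0.3; 0.4 -0.37 0 0 -0.3; 0.4 -0.37 0 0 -0.3",
)

```text
time_s: 21.7
eef_pos: [600.7, 39.1, 110.1]
ee_rot: [0.552, 0.441, 0.553, -0.441]
force: [5.1, -2.3, -11.4]
grip_width: 0.543
```

```bash
python3 - <<'E'
from h import *
s=ctrl.sense();e=s['eef_pos'];print(s['time_s'],s['force'],s['wrist_torque'],e,s['grip_width'],s['dq'])
plan([601.2,39.1,109])
E
```

```text
21.7 [  5.12735283  -2.31290889 -11.42287362] [-0.33788726 -0.9219352   0.85111735] [600.71935969  39.06358885 110.08985289] 0.542932698009226 [-0.00079653 -0.0007522   0.00187194  0.00066116  0.00170636 -0.00016204]
at [600.7  39.1 110.1] shift cm [0.11 0.05 0.01] jawyaw deg -77.19
```

Request:
send_rows(
  rows="0.4 0.2 0 0 0; 0.4 0.37 0 0 0; 0.4 0.37 -0.05 0 0; 0.4 0.37 -0.1 0 0; 0.4 0.37 -0.1 0 0; 0.4 0.37 -0.1 0 0",
)

```text
time_s: 22.3
eef_pos: [600.8, 39.1, 109.7]
ee_rot: [0.554, 0.442, 0.552, -0.44]
force: [0.1, -0.3, 7.8]
grip_width: 0.538
```

```bash
python3 - <<'E'
from h import *
s=ctrl.sense();e=s['eef_pos'];print(s['time_s'],s['force'],s['wrist_torque'],e,s['grip_width'])
plan([601.2,39.1,109])
E
```

```text
22.3 [ 0.07141145 -0.25704919  7.77195334] [-0.01976021 -0.02604552  0.90292696] [600.79723208  39.07175334 109.69217598] 0.5381890020776864
at [600.8  39.1 109.7] shift cm [0.07 0.04 0.01] jawyaw deg -77.17
```

Request:
send_rows(
  rows="0.4 0.1 0 0 0.2; 0.4 0.1 0 0 0.4; 0.4 0.1 0 0 0.5; 0.4 0.1 0 0 0.5; 0.4 0.1 0 0 0.5; 0.4 0.1 0 0 0.5",
)

```text
time_s: 22.9
eef_pos: [600.9, 39.1, 109.6]
ee_rot: [0.545, 0.452, 0.542, -0.451]
force: [-1.8, 0.2, 14.3]
grip_width: 0.545
```

```bash
python3 - <<'E'
from h import *
s=ctrl.sense();e=s['eef_pos'];print(s['time_s'],s['force'],s['wrist_torque'],e,s['grip_width'])
plan([601.2,39.1,109])
p=snap('side','side15.png')
c=proj(p,[601,39,110]).astype(int)
im=p['pixels'][c[1]-45:c[1]+35,c[0]-50:c[0]+20,::-1]
im=cv2.convertScaleAbs(im,alpha=2.2)
cv2.imwrite('pics/side15c.png',cv2.resize(im,None,fx=7,fy=7,interpolation=cv2.INTER_CUBIC))
E
```

```text
22.9 [-1.81323607  0.22375711 14.26541249] [0.03020772 0.32158874 2.71586937] [600.94105447  39.07664336 109.57422396] 0.545061094988391
at [600.9  39.1 109.6] shift cm [0.06 0.03 0.  ] jawyaw deg -79.44
```

View pics/side15c.png

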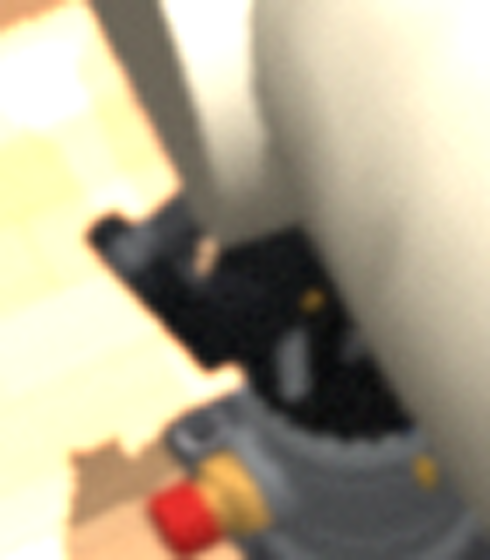

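Request:
send_rows(
  rows="0.4 -0.05 0 0 -0.3; 0.4 -0.1 0 0 -0.6; 0.4 -0.1 0 0 -0.6; 0.4 -0.15 0 0 -0.6; 0.4 -0.2 0 0 -0.6; 0.4 -0.2 0 0 -0.6; 0.4 -0.2 0 0 -0.6",
)

```text
time_s: 23.65
eef_pos: [600.7, 39.0, 109.7]
ee_rot: [0.555, 0.439, 0.554, -0.438]
force: [3.3, -0.1, 5.0]
grip_width: 0.539
```

Request:
send_rows(
  rows="0.4 -0.05 0 0 0; 0.4 -0.1 0 0 0; 0.4 -0.1 0 0 0; 0.4 -0.1 0 0 0",
)

```text
time_s: 24.05
eef_pos: [600.6, 39.0, 109.9]
ee_rot: [0.555, 0.439, 0.554, -0.438]
force: [6.1, 0.2, 0.6]
grip_width: 0.543
```

```bash
python3 - <<'E'
from h import *
s=ctrl.sense();e=s['eef_pos'];print(s['time_s'],s['force'],s['wrist_torque'],e,s['grip_width'])
plan([601.2,39.1,109])
E
```

```text
24.05 [6.11273175 0.15713966 0.62249771] [ 0.1043025  -1.18209144  0.57136085] [600.58023161  39.00484239 109.92003343] 0.5428764529620429
at [600.6  39.  109.9] shift cm [0.09 0.06 0.  ] jawyaw deg -76.71
```

Request:
send_rows(
  rows="0.4 0 0.05 0 0; 0.4 0 0.1 0 0; 0.4 0 0.1 0 0; 0.4 0 0.1 0 0",
)

```text
time_s: 24.45
eef_pos: [600.8, 39.1, 109.8]
ee_rot: [0.554, 0.439, 0.555, -0.439]
force: [2.6, -1.4, 3.0]
grip_width: 0.539
```

```bash
python3 - <<'E'
from h import *
s=ctrl.sense();e=s['eef_pos'];print(s['time_s'],s['force'],s['wrist_torque'],e,s['grip_width'])
plan([601.2,39.1,109])
E
```

```text
24.45 [ 2.58561921 -1.42946841  2.98855626] [-0.26087364 -0.38394151  0.53702626] [600.81593389  39.08848182 109.84316283] 0.538695752632684
at [600.8  39.1 109.8] shift cm [0.08 0.04 0.01] jawyaw deg -76.7
```

Request:
send_rows(
  rows="0.4 0 0 0 -0.15; 0.4 0 0 0 -0.3; 0.4 0 0 0 -0.3; 0.4 0 0 0 -0.3",
)

```text
time_s: 24.85
eef_pos: [600.9, 39.2, 110.2]
ee_rot: [0.56, 0.431, 0.56, -0.431]
force: [0.8, -1.4, 5.3]
grip_width: 0.544
```

```bash
python3 - <<'E'
from h import *
s=ctrl.sense();e=s['eef_pos'];print(s['time_s'],s['force'],s['wrist_torque'],e,s['grip_width'])
plan([601.2,39.1,109])
E
```

```text
24.85 [ 0.78570492 -1.37546875  5.27752687] [-0.14051565 -0.07923432  0.10318113] [600.86628807  39.1683739  110.1894316 ] 0.5438333267500497
at [600.9  39.2 110.2] shift cm [0.12 0.03 0.02] jawyaw deg -75.2
```

Request:
send_rows(
  rows="0.4 -0.05 0 0 0; 0.4 -0.1 0 0 0; 0.4 -0.15 0 0 0; 0.4 -0.2 0 0 0; 0.4 -0.2 0 0 0; 0.4 -0.2 0 0 0",
)

```text
time_s: 25.45
eef_pos: [600.9, 39.2, 112.0]
ee_rot: [0.56, 0.431, 0.56, -0.431]
force: [-0.6, -1.0, 5.2]
grip_width: 0.543
```

```bash
python3 - <<'E'
from h import *
s=ctrl.sense();e=s['eef_pos'];print(s['time_s'],s['force'],s['wrist_torque'],e,s['grip_width'])
plan([601.2,39.1,109])
E
```

```text
25.45 [-0.55491882 -0.97197595  5.24521959] [-0.10288606  0.0131478   0.08172295] [600.86939891  39.19074889 111.99891765] 0.542741629379555
at [600.9  39.2 112. ] shift cm [0.3  0.03 0.02] jawyaw deg -75.2
```

Request:
send_rows(
  rows="0.4 -0.05 0 0 0; 0.4 -0.1 0 0 0; 0.4 -0.15 0 0 0; 0.4 -0.15 0 0 0; 0.4 -0.15 0 0 0",
)

```text
time_s: 25.95
eef_pos: [600.9, 39.2, 113.4]
ee_rot: [0.56, 0.431, 0.56, -0.431]
force: [-0.3, -0.3, 3.8]
grip_width: 0.538
```

```bash
python3 - <<'E'
from h import *
s=ctrl.sense();e=s['eef_pos'];print(s['time_s'],s['force'],s['wrist_torque'],e,s['grip_width'])
plan([601.2,39.1,109])
E
```

```text
25.95 [-0.28768792 -0.34608326  3.76015084] [-0.08471497  0.07957333  0.08364982] [600.87881723  39.1759951  113.38409242] 0.5381734656339451
at [600.9  39.2 113.4] shift cm [0.44 0.03 0.02] jawyaw deg -75.2
```

Request:
send_rows(
  rows="0.4 -0.05 0 0 0; 0.4 -0.1 0 0 0; 0.4 -0.1 0 0 0; 0.4 -0.1 0 0 0",
)

```text
time_s: 26.35
eef_pos: [600.8, 39.2, 113.7]
ee_rot: [0.56, 0.431, 0.56, -0.432]
force: [2.8, -0.2, -6.3]
grip_width: 0.542
```

```bash
python3 - <<'E'
from h import *
s=ctrl.sense();e=s['eef_pos'];print(s['time_s'],s['force'],s['wrist_torque'],e,s['grip_width'])
p=snap('side','side16.png'); c=proj(p,[601,39,110])
for off,n in ((30.6,'a'),):
  b=e[2]-off
  overlay(p,[((601,39.2),31,100,(0,255,0)),(e[:2],33,b+21,(0,255,255)),(e[:2],33,b+27,(0,255,255))],c,42,7,'pics/side16o.png')
for t in ('cap_grip','cap_pin'):
  for r in nets.spot_point(p,t)[:3]: print(t,round(r['confidence'],2),np.array(r['location']))
plan([601.2,39.1,109])
E
```

```text
26.35 [ 2.75720712 -0.16373989 -6.26092826] [-0.10080753 -0.65629534  0.12277724] [600.76395351  39.16456464 113.65379102] 0.5418713300170905
cap_grip 0.53 [600.5  35.  125.4]
cap_pin 0.52 [611.1  12.7  91.9]
at [600.7  39.2 113.7] shift cm [0.47 0.04 0.02] jawyaw deg -75.2
```

View pics/side16o.png

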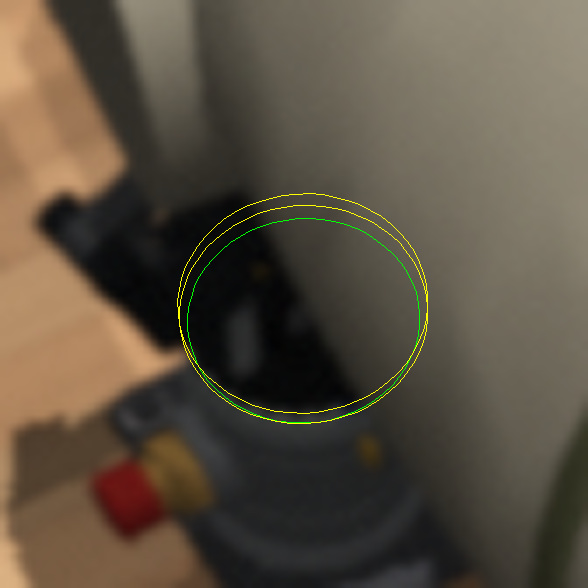

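Request:
send_rows(
  rows="0.4 0.05 0 0 0; 0.4 0.1 0 0 0; 0.4 0.13 0 0 0.1; 0.4 0.13 0 0 0.15; 0.4 0.13 0 0 0.15; 0.4 0.13 0 0 0.15; 0.4 0.13 0 0 0.15; 0.4 0.13 0 0 0.15",
)

```text
time_s: 27.3
eef_pos: [600.9, 39.2, 113.5]
ee_rot: [0.557, 0.435, 0.557, -0.435]
force: [-2.8, -0.0, 4.2]
grip_width: 0.538
```

```bash
python3 - <<'E'
from h import *
s=ctrl.sense();e=s['eef_pos'];print(s['time_s'],s['force'],s['wrist_torque'],e,s['grip_width'],s['dq'])
plan([601.2,39.1,109])
p=snap('top','top17.png')
for t in ('used_element_knob','wrench_mid','tape_mid','spanner_mid'):
  for r in nets.spot_point(p,t)[:2]: print(t,round(r['confidence'],2),np.array(r['location']))
E
```

```text
27.3 [-2.8018611  -0.04324469  4.21351658] [0.04303447 0.41030618 0.36352337] [600.94849768  39.20138872 113.45543648] 0.538183365250085 [-3.62223426e-06  2.32258975e-03  1.05466799e-04 -8.13365469e-04
 -3.61749417e-05  1.69064186e-03]
at [600.9  39.2 113.5] shift cm [0.45 0.02 0.02] jawyaw deg -75.94
used_element_knob 0.96 [ 507.9 -220.2   68.1]
wrench_mid 0.78 [784.4 -58.6   7.9]
tape_mid 0.54 [767.9 119.7   8.8]
spanner_mid 0.93 [395.8 -41.5   2.4]
```

```bash
python3 - <<'E'
from h import *
print(workorder.finish_job())
s=ctrl.sense();print(s['time_s'],s['force'],s['wrist_torque'],s['eef_pos'],s['grip_width'])
E
```

```text
the job is handed in; nothing more can be done
None
the job is handed in; nothing more can be done
```

The clean element is on the sprung seat, knob up. The bayonet cap is on it, turned clockwise to the stop and still gripped. I handed the job in at about 27 s of the 64 s; no verdict came back. Of the three look-alikes, I used the blue-ended element farthest from the base.

**Element:** with the gripper clear, the side picture showed the knob and top face at the heights expected on the free seat. They were centred in the bore.

**Cap turn:** I pushed it down to about 10 N and turned it about 80 degrees, until the torque rose sharply at the stop.

**Spring-up:** my first try at letting the pins rise jammed, with 11 N of pull. I put that down to friction from holding the cap hard against the stop. After I eased the turn it rose freely until a hard stop about 4.7 mm above the turning height, which fits the pins sitting in the pockets.

**Last readings:**

| Check | Reading |
|---|---|
| Jaw angle | -75.9 degrees, about 80 degrees from the slot mouths |
| Torque against the stop | 0.36 N m |
| Upward force on the hand | 4.2 N |
| Grip centre | about 25.5 mm above the rim, within 1 mm of the housing axis I measured |
| Grip force set | 100 N |

**Checks that were weaker or disagreed:**
- The arm blocked the top view of the cap, so the pocket engagement is inferred from force and height, not seen.
- The side-view network put the cap centre about 4 mm off in y, which is its stated error; arm position and the image overlay showed it centred.
- The spring force read about 2 N lower than the stated spring rate predicts.

The top picture showed the used element, wrench, tape and spanner where they started, within the networks' error.

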